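# Stack specimen cases in the leaning rack

### The job

Put away the shear-test specimen cases in the leaning rack: lay the green case flat on its sloping floor, centred, with one short end back against the upright backstop, then stack the yellow case on top of it, squarely and likewise with a short end back against the backstop. Leave the red case where it is.

Things in the scene. Friction and masses are not known exactly. Their poses are not given: they have to be found in the camera images.
- green_case: Green rigid closed plastic case, 110 x 60 x 45 mm along its x, y, z, flat top and bottom, 0.25 to 0.5 kg, black seam, small white label on the lid, steel latch on each short end. Origin: centre of its underside; z up through the lid. The two ends are alike. Lies flat on the bench, lid up.
- yellow_case: Yellow rigid closed plastic case, 110 x 60 x 45 mm along its x, y, z, flat top and bottom, 0.25 to 0.5 kg, black seam, small white label on the lid, steel latch on each short end. Origin: centre of its underside; z up through the lid. The two ends are alike. Lies flat on the bench, lid up.
- red_case: Red rigid closed plastic case, 110 x 60 x 45 mm along its x, y, z, flat top and bottom, 0.25 to 0.5 kg, black seam, small white label on the lid, steel latch on each short end. Origin: centre of its underside; z up through the lid. The two ends are alike. Lies flat on the bench, lid up. A bystander: leave it where it is.
- ramp: Fixed rack on a low timber foot: aluminium floor (150 x 120 mm, no side walls) rising 15 deg away from the robot; at its low near end a dark steel backstop, 85 mm high, square to the floor. Origin: mid-width where they meet, 45 mm above the bench. x up the slope, y across, z square to the floor. A case against the backstop has x = 55 mm. Cases do not slide by themselves.
Things that resemble listed ones, but are neither listed nor needed, are in the scene too. Several things look just like the yellow_case: the one meant starts nearest to the robot's base.

How it is judged (in metres and radians):
On the way, in this order (a step that is already met when the one before it is completed fails the run):
1. the green case lies on the sloping floor with its end at the backstop (x of green_case in the frame of ramp between 0.045 and 0.07 m and y of green_case in the frame of ramp between -0.02 and 0.02 m and z of green_case in the frame of ramp between -0.008 and 0.008 m and angle between the x axis of green_case and the x axis of ramp, either way round below 0.21 rad and angle between the z axis of green_case and the z axis of ramp, either way round below 0.14 rad), for 0.2 s.
2. the yellow case lies on the green one with its end at the backstop (all of step 1 and x of yellow_case in the frame of ramp between 0.045 and 0.07 m and y of yellow_case in the frame of ramp between -0.02 and 0.02 m and z of yellow_case in the frame of ramp between 0.037 and 0.053 m and angle between the x axis of yellow_case and the x axis of ramp, either way round below 0.21 rad and angle between the z axis of yellow_case and the z axis of ramp, either way round below 0.14 rad), for 0.2 s.
At the end, for the whole second after the job is handed in: Green case flat on the sloping floor, yellow flat on the green, each with a short end within 15 mm of the backstop, within 20 mm of the middle line, turned under 12 degrees from square, tilted under 8 degrees from the floor, height within 8 mm, at rest (all of step 2 and linear speed of each of green_case, yellow_case below 0.02 m/s); the robot touches nothing.
It fails at once if the red case is moved more than 30 mm (distance of red_case from where it was at the start of the episode above 0.03 m).
It also fails if it takes over 58 s, if anything falls off the work surface, if the arm or the gripper's body presses on something with over 40 N, if the wrist force passes 120 N, or if a joint passes its speed limit or range.

### The arm

A 6-joint arm with a two-finger parallel gripper is mounted at the origin on the work surface. World frame = base frame: x ahead of the robot, y to its left, z up, the work surface at z = 0. Lengths are in m, angles in degrees, forces in N, time in s.
With the tool pointing down it reaches from about 0.375 to 0.9 m from the base axis. Payload 3.1 kg.
Tool frame: the origin (TCP) lies midway between the tips of the shut fingers; the grasp point (between the pads) lies 19 mm behind it; z points along the fingers, y is the line along which they close (so a half turn about z gives the same grasp; the last joint's range is limited). The gripper opens to 87 mm and grips with 3 to 60 N. Pads are 19 mm wide; open, the fingers measure 117 mm over their backs; the gripper's body (75 mm by 190 mm) begins 51 mm behind the grasp point.
Start: joints at [-87.061, 30.224, 82.088, -0, 67.689, -10.227], TCP at [0.142, -0.609, 0.223] pointing down, gripper open.
Joint ranges: [-176.69, 176.69], [-43.24, 126.21], [12.49, 139.97], [-82, 262], [0, 151.66], [-163.58, 163.58]. Speed limits (degrees/s): [159.86, 159.86, 180, 180, 180, 180].

### API

Orientations are given as a 3x3 rotation matrix whose columns are the frame's x, y, z axes.
In Python, from rig import bot, capture gives the robot as it stands.
- The arm moves only by the tool run_rows, called after ">>>" as a command line: name --argument value ..., lists and objects as JSON in quotes. Schema: {"type":"object","properties":{"motion":{"type":"array","items":{"type":"object","properties":{"x":{"type":"number"},"y":{"type":"number"},"z":{"type":"number"},"drx":{"type":"number"},"dry":{"type":"number"},"drz":{"type":"number"},"finger_gap":{"type":"number"}},"additionalProperties":false,"required":["finger_gap"]},"minItems":1,"maxItems":20},"only":{"type":"string"},"quiet":{"type":"boolean"},"lines":{"type":"string"}},"required":["motion"],"additionalProperties":false}. motion is a list of rows, 1 to 20 of them, each an object with the fields x, y, z (the shift in fractions of the full range, 1 being 0.5 m), drx, dry, drz (a rotation vector in normalised numbers (1 is 180 degrees)), finger_gap (the opening from 0.0 (shut) to 1.0 (fully open)); a field left out counts as zero (the opening has to be given); each row is the pose to reach, as a shift and turn from the pose commanded when the call began, along the tool's axes at that moment; what a row does not reach only later rows make up. A row lasts 1/10 s, in which the tool goes at most 0.05 m and 8.59 degrees, less where a joint would pass 70% of its speed; a pose out of reach is approached as far as the arm can. The fingers move at their own pace and stop on an object; the grip force is fixed at half the most. Time passes only in rows, so rows that do not move let the fingers close. The tool returns the time, the measured TCP pose, the force, the opening and the grip force at its end. only (a regular expression) keeps the lines of the reply that match it, lines (a string "A,B") keeps lines A to B, and quiet returns only ok. No shift or turn number may pass 1 either way. Input that does not fit is refused with a message, and nothing moves.
- bot.read_state(): the state, without advancing time (a new reading comes with each control period).
- capture(name): name is "scene" or "top" or "wrist"; returns a dict with "color" (384x512x3 uint8, red, green, blue), "K" (3x3 intrinsics, pixels), "view" (4x4, takes a point from world to camera coordinates); the wrist camera has in their place "mount" (4x4, takes a point from camera to tool coordinates, whose origin is the TCP and whose axes are the flange's). Camera axes: x right, y up, looking along -z (the intrinsics and any distortion apply to the point x, -y, -z); pixel columns grow to the right and rows downward; lengths in m; the calibration is good to about 2 mm. A picture is of the moment at which its call begins: read the wrist's pose just before it. There is no depth.
- bot.hand_in(): hands the job in; it is judged then, once.
The state is a dict: "time_s": time; "joint_positions": joint angles; "qvel": joint speeds; "tau": joint torques, N m; "position": TCP position; "tcp_rot": TCP orientation; "force": force on the tool from outside, world axes, zero at the start; "moment": the same for the moment, N m; "opening": opening from 0.0 (shut) to 1.0 (fully open); "grasp_force": force on a finger pad.
Only numpy, scipy, OpenCV 4.12 (cv2) and the standard library are available. Lean on these libraries where they do the work, as an engineer would, in place of code of your own. Each camera call takes 0.05 s, during which the arm holds its last target. There are 200 camera calls.

## Working session

There is one attempt and no reset: what is moved stays moved. The work goes in short steps, Python scripts to look and compute and a tool call to move; the robot and the scene stay as the last step left them, time stands still between calls to the robot, and variables do not carry over. Pictures are saved under pics/ and viewed, at most 10 in all, crops included, and the job is handed in when it is done.

```bash
mkdir -p pics
```

Run:
```python
from rig import bot,capture
import cv2,numpy as np,pickle
s=bot.read_state(); print(s['time_s'],s['position'],s['tcp_rot'],s['opening'])
d={}
for n in('scene','top'):
    c=capture(n); d[n]=c; cv2.imwrite(f'pics/{n}0.png',cv2.resize(c['color'][:,:,::-1],(800,600),interpolation=cv2.INTER_CUBIC)); print(n,c['K'],c['view'],[k for k in c])
pickle.dump(d,open('d0.pkl','wb'))
```

```text
0.0 [ 0.1423605  -0.60781889  0.22158649] [[ 9.73710825e-01  2.27787654e-01 -1.15592533e-04]
 [ 2.27787376e-01 -9.73708553e-01  2.13644828e-03]
 [ 3.74103105e-04 -2.10661334e-03 -9.99997711e-01]] 1.0017143645952786
scene [[434.12176098   0.         253.11557358]
 [  0.         434.12176098 198.38000818]
 [  0.           0.           1.        ]] [[-7.02254367e-01  7.11925221e-01  1.13322548e-03  4.54910846e-01]
 [-4.01155868e-01 -3.97020541e-01  8.25499036e-01  1.92055247e-01]
 [ 5.88143498e-01  5.79255703e-01  5.64402389e-01 -1.44921966e+00]
 [ 0.00000000e+00  0.00000000e+00  0.00000000e+00  1.00000000e+00]] ['color', 'K', 'view']
top [[389.42151549   0.         256.65271236]
 [  0.         389.42151549 191.3696907 ]
 [  0.           0.           1.        ]] [[-0.00381497 -0.99996892  0.00689968 -0.03157754]
 [ 0.97186009 -0.00208247  0.23554965 -0.62217525]
 [-0.23552796  0.00760414  0.97183782 -0.77820819]
 [ 0.          0.          0.          1.        ]] ['color', 'K', 'view']
```

View pics/top0.png

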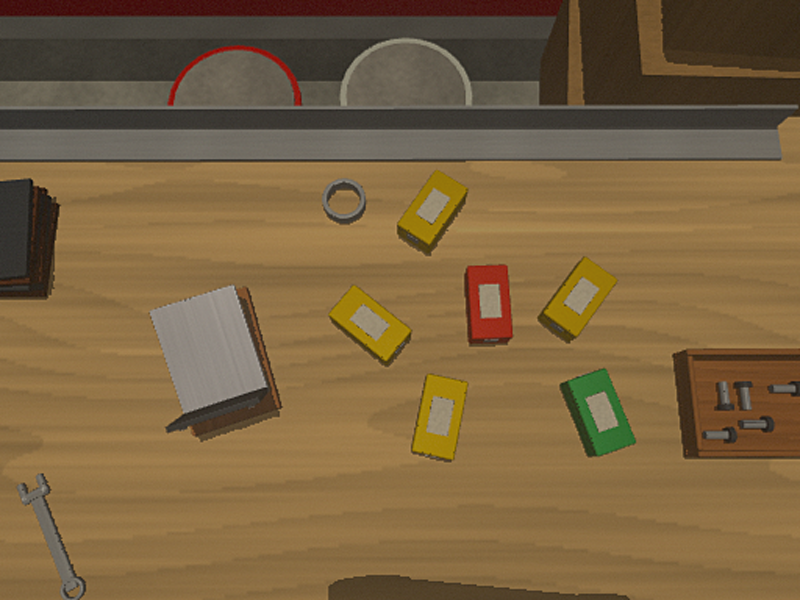

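View pics/scene0.png

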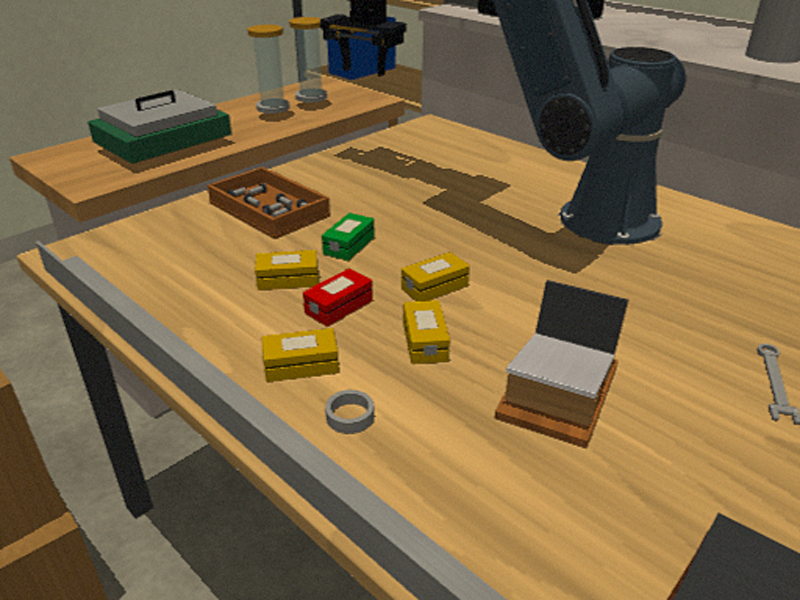

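Top view (800x600 px): yellow cases at (440,416), (370,323), (579,298) and (433,210). Green is at (598,412), red at (489,303), and the rack at (215,355). In the scene view the rack is at (560,375). I choose yellow (440,416) because it is lowest in the picture and so nearest the base, subject to a range check. Next I fit the cases and enlarge crops.

Create h.py:
```python
import numpy as np,cv2
from scipy.optimize import minimize,least_squares
def proj(c,P):
    P=np.atleast_2d(P); q=P@c['view'][:3,:3].T+c['view'][:3,3]; q=q*[1,-1,-1]
    q=q@c['K'].T; return q[:,:2]/q[:,2:]
def unproj(c,uv,z):
    d=np.linalg.solve(c['K'],[uv[0],uv[1],1])*[1,-1,-1]; R=c['view'][:3,:3]; o=-R.T@c['view'][:3,3]; d=R.T@d
    return o+d*(z-o[2])/d[2]
def box(x,y,a):
    c,s=np.cos(a),np.sin(a)
    return np.array([[x+c*i-s*j,y+s*i+c*j,k] for i in(-.055,.055) for j in(-.03,.03) for k in(0,.045)])
def hullmask(c,P,sc=4):
    m=np.zeros((384*sc,512*sc),np.uint8); h=cv2.convexHull(((proj(c,P)+.5)*sc).astype(np.float32)).round().astype(np.int32)
    cv2.fillConvexPoly(m,h,1); return m
```

Run:
```python
from h import *; import pickle
d=pickle.load(open('d0.pkl','rb')); T,S=d['top'],d['scene']
def blobs(c,lo,hi):
    m=cv2.inRange(cv2.cvtColor(c['color'],cv2.COLOR_RGB2HSV),lo,hi)
    m=cv2.morphologyEx(m,cv2.MORPH_CLOSE,np.ones((5,5)))
    n,l,st,ce=cv2.connectedComponentsWithStats(m); out=[]
    for i in range(1,n):
        if 300<st[i,4]<4000:
            cs,_=cv2.findContours((l==i).astype(np.uint8),0,2); o=np.zeros_like(m); cv2.fillConvexPoly(o,cv2.convexHull(cs[0]),1); out.append((ce[i],o))
    return out
for nm,lo,hi in(('green',(50,120,40),(80,255,255)),('yellow',(21,190,70),(32,255,255)),('red',(0,190,70),(6,255,255))):
    bt,bs=blobs(T,lo,hi),blobs(S,lo,hi)
    for ce,m in bt:
        p=unproj(T,ce,.04)
        if not .2<p[0]<.9: continue
        q=proj(S,[[p[0],p[1],.025]])[0]; near=[b for b in bs if np.linalg.norm(b[0]-q)<20]
        ms=[(T,m)]+([(S,near[0][1])] if near else [])
        M=[(c,cv2.resize(mm,None,fx=4,fy=4,interpolation=0)) for c,mm in ms]
        def cost(v):
            B=box(*v); r=0
            for c,mm in M:
                h=hullmask(c,B); r+=1-(h&mm).sum()/(h|mm).sum()
            return r
        best=min((minimize(cost,[p[0],p[1],a],method='Nelder-Mead',options=dict(initial_simplex=[[p[0],p[1],a],[p[0]+.01,p[1],a],[p[0],p[1]+.01,a],[p[0],p[1],a+.2]])) for a in np.arange(0,3.1,.4)),key=lambda r:r.fun)
        x,y,a=best.x; print(nm,ce*800/512,len(M),np.round([x,y,np.degrees(a)%180,np.hypot(x,y),best.fun],4))
def crop(c,x,y,w,h,f): return cv2.resize(c['color'][y:y+h,x:x+w,::-1],(w*f,h*f),interpolation=cv2.INTER_CUBIC)
# top crop x85..185,y170..290 ; scene crop x310..410,y170..290
cv2.imwrite('pics/ramp.png',np.hstack([crop(T,90,175,100,115,4),crop(S,310,173,100,115,4)]))
cv2.imwrite('pics/yel.png',crop(T,200,160,220,140,3))
```

```text
green [600.31589004 411.75419132] 2 [ 0.4681 -0.3125 20.3175  0.5628  0.2751]
yellow [430.71465428 211.20356037] 2 [ 7.73700e-01 -8.12000e-02  1.46531e+02  7.78000e-01  1.09300e-01]
yellow [576.73494482 299.30122361] 2 [ 6.331000e-01 -2.944000e-01  1.416428e+02  6.982000e-01  1.085000e-01]
yellow [369.67213115 323.38146773] 2 [5.96500e-01 1.29000e-02 5.11756e+01 5.96600e-01 6.34000e-01]
yellow [439.12265399 416.49723292] 2 [ 4.633000e-01 -8.630000e-02  1.675488e+02  4.713000e-01  6.093000e-01]
red [488.70424234 301.80902384] 2 [ 0.626  -0.1623  0.8477  0.6467  0.2258]
```

View pics/ramp.png

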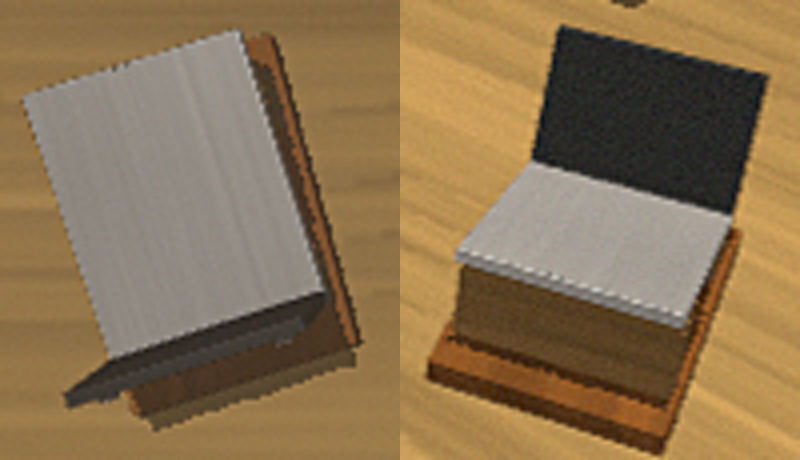

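View pics/yel.png

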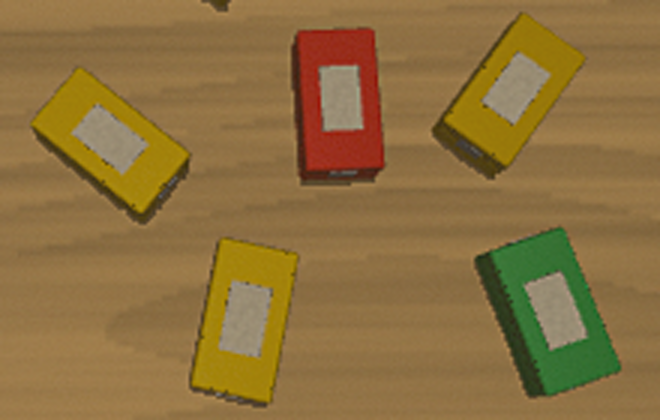

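The nearest yellow is (440,416), at 0.47 m. The next nearest is at 0.60 m, and the close crop confirms the choice. The silhouette fits are unreliable where blobs merged, so I refit from corners I read off the crops. Top-face corners:
- **Yellow crop:** yellow (220,238), (298,253), (270,402), (192,385); green (488,250), (563,228), (620,370), (543,394).
- **Rack crop, top view:** floor (24,97), (240,30), (328,292), (110,358).
- **Rack crop, scene view:** floor and backstop (534,162), (731,214), (687,320), (457,255), (558,27), (768,75).

Add to h.py:
```python
def Rramp(a):
    t=np.radians(15); X=np.array([np.cos(a)*np.cos(t),np.sin(a)*np.cos(t),np.sin(t)]); Y=np.array([-np.sin(a),np.cos(a),0]); return np.c_[X,Y,np.cross(X,Y)]
```

Run:
```python
from h import *; import pickle
d=pickle.load(open('d0.pkl','rb')); T,S=d['top'],d['scene']
un=lambda p,f,o: (np.array(p,float)+.5)/f-.5+o
for nm,p in(('yel',[(220,238),(298,253),(270,402),(192,385)]),('green',[(488,250),(563,228),(620,370),(543,394)])):
    Q=np.array([unproj(T,u,.045) for u in un(p,3,(200,160))]); L=np.roll(Q,-1,0)-Q
    l=(Q[0]+Q[1]-Q[2]-Q[3])/2; w=(Q[1]+Q[2]-Q[0]-Q[3])/2
    print(nm,Q.mean(0).round(4),np.degrees(np.arctan2(l[1],l[0])).round(1),np.degrees(np.arctan2(w[1],w[0])).round(1),np.linalg.norm(L,axis=1).round(4))
tp=un([(24,97),(240,30),(328,292),(110,358)],4,(90,175)); tl=[(.15,.06,0),(.15,-.06,0),(0,-.06,0),(0,.06,0)]
sp=un([(134,162),(331,214),(287,320),(57,255),(158,27),(368,75)],4,(310,173)); sl=[(0,-.06,0),(0,.06,0),(.15,.06,0),(.15,-.06,0),(0,-.06,.085),(0,.06,.085)]
def res(v,k=None):
    R=Rramp(v[2]); o=np.array([v[0],v[1],.045])
    return np.r_[(proj(T,np.array(tl)@R.T+o)-tp).ravel(),(proj(S,np.array(sl)@R.T+o)-sp).ravel()]
r=least_squares(res,[.5,.25,.2]); print(r.x,np.degrees(r.x[2]),r.fun.reshape(-1,2).round(1).tolist())
```

```text
yel [ 0.4631 -0.0867  0.045 ] -11.9 -101.6 [0.0581 0.108  0.0566 0.1068]
green [ 0.4687 -0.3103  0.045 ] 17.6 -74.0 [0.0587 0.1071 0.059  0.1075]
[0.48504754 0.21243676 0.3161166 ] 18.112147021473383 [[-0.9, -0.1], [-0.6, -0.2], [-1.2, -0.3], [-0.3, 0.7], [-1.4, -0.3], [0.3, 0.6], [-0.4, -1.0], [-0.4, -1.9], [-0.4, -0.1], [-0.2, 0.7]]
```

Fit is consistent: residuals are at most 2 px and case sizes are within 3 mm. Next, the move to above green.

Create go.py:
```python
# deltas from present pose to a target: print shift & rotvec in tool axes
from h import *; from rig import bot; from scipy.spatial.transform import Rotation as Ro
RO=np.array([.4850,.2124,.045]); RA=np.radians(18.1); RR=Rramp(RA)
def down(a): a=np.radians(a); return np.array([[np.cos(a),np.sin(a),0],[np.sin(a),-np.cos(a),0],[0,0,-1]]) 
RT=np.c_[RR[:,0],-RR[:,1],-RR[:,2]]
def ramp(x,y,z): return RO+RR@[x,y,z]
def delta(p,R):
    s=bot.read_state(); R0=s['tcp_rot']; print('t',s['time_s'],'pos',s['position'].round(4),'open',round(s['opening'],3),'F',np.round(s['force'],1))
    print((R0.T@(np.array(p)-s['position'])).round(4),np.degrees(Ro.from_matrix(R0.T@R).as_rotvec()).round(1))
def inramp():
    s=bot.read_state(); print('tcp in ramp',(RR.T@(s['position']-RO)).round(4),'rot err',np.degrees(Ro.from_matrix(RT.T@s['tcp_rot']).as_rotvec()).round(1))
```

```bash
python3 -c "
from go import *
delta([.4687,-.3110,.10],down(17.5))"
```

```text
t 0.1 pos [ 0.1423 -0.6079  0.2217] open 0.999 F [-0.3  0.7  0.2]
[ 0.3854 -0.2145  0.1222] [-0.1 -0.  -4.3]
```

The rows are not in the units I measure in: shifts go in shares of 0.5 m and turns go in shares of 180 degrees. I convert before sending: 0.385 m is 0.77, -0.214 m is -0.428, -4.3 degrees is -0.0239.

>>> run_rows --motion '[{"x": 0.77,"y": -0.428,"z": 0.244,"drz": -0.0239,"finger_gap": 1},{"x": 0.77,"y": -0.428,"z": 0.244,"drz": -0.0239,"finger_gap": 1},{"x": 0.77,"y": -0.428,"z": 0.244,"drz": -0.0239,"finger_gap": 1},{"x": 0.77,"y": -0.428,"z": 0.244,"drz": -0.0239,"finger_gap": 1},{"x": 0.77,"y": -0.428,"z": 0.244,"drz": -0.0239,"finger_gap": 1},{"x": 0.77,"y": -0.428,"z": 0.244,"drz": -0.0239,"finger_gap": 1},{"x": 0.77,"y": -0.428,"z": 0.244,"drz": -0.0239,"finger_gap": 1},{"x": 0.77,"y": -0.428,"z": 0.244,"drz": -0.0239,"finger_gap": 1},{"x": 0.77,"y": -0.428,"z": 0.244,"drz": -0.0239,"finger_gap": 1},{"x": 0.77,"y": -0.428,"z": 0.244,"drz": -0.0239,"finger_gap": 1},{"x": 0.77,"y": -0.428,"z": 0.244,"drz": -0.0239,"finger_gap": 1},{"x": 0.77,"y": -0.428,"z": 0.244,"drz": -0.0239,"finger_gap": 1},{"x": 0.77,"y": -0.428,"z": 0.244,"drz": -0.0239,"finger_gap": 1},{"x": 0.77,"y": -0.428,"z": 0.244,"drz": -0.0239,"finger_gap": 1},{"x": 0.77,"y": -0.428,"z": 0.244,"drz": -0.0239,"finger_gap": 1}]'

```text
time_s: 1.6
position: [0.4679, -0.3137, 0.1009]
tcp_rot: [[0.955, 0.298, 0.0], [0.298, -0.955, -0.001], [0.0, 0.001, -1.0]]
force: [0.0, -0.3, -0.4]
opening: 0.998
grasp_force: 0.0
```

Run:
```python
from go import *; from rig import capture
s=bot.read_state(); c=capture('wrist'); 
cv2.imwrite('pics/w1.png',cv2.resize(c['color'][:,:,::-1],(800,600)))
M=c['mount']; W=np.eye(4); W[:3,:3]=s['tcp_rot']; W[:3,3]=s['position']; c['view']=np.linalg.inv(W@M)
import pickle; pickle.dump(c,open('w1.pkl','wb'))
print((proj(c,box(.4687,-.3105,np.radians(17.5))[1::2])*800/512).round())
delta([.4687,-.3105,.010],down(17.5))
```

```text
[[442. 404.]
 [337. 404.]
 [447. 209.]
 [330. 209.]]
t 1.65 pos [ 0.468  -0.3134  0.1009] open 1.001 F [ 0.9 -0.2 -0.3]
[ 0.0015 -0.0026  0.0909] [ 0.  -0.  -0.1]
```

View pics/w1.png

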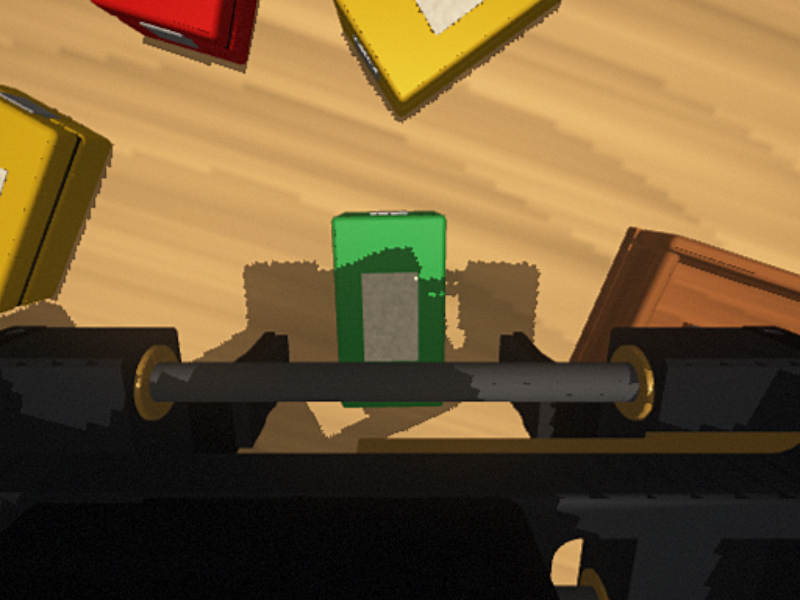

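The wrist view shows green straight ahead: far edge at row 213, sides at columns 332 and 445, against predictions of 209 and 330/447. It is centred and square to within 2 mm. Next I descend, grip and lift.

To row units: -0.14 m is -0.28, 0.091 m is 0.182.

>>> run_rows --motion '[{"y": -0.006,"z": 0.1,"finger_gap": 1},{"y": -0.006,"z": 0.16,"finger_gap": 1},{"y": -0.006,"z": 0.182,"finger_gap": 1},{"y": -0.006,"z": 0.182,"finger_gap": 1},{"y": -0.006,"z": 0.182,"finger_gap": 0},{"y": -0.006,"z": 0.182,"finger_gap": 0},{"y": -0.006,"z": 0.182,"finger_gap": 0},{"y": -0.006,"z": 0.182,"finger_gap": 0},{"y": -0.006,"z": 0.182,"finger_gap": 0},{"y": -0.006,"z": 0.182,"finger_gap": 0},{"y": -0.006,"z": 0.182,"finger_gap": 0},{"y": -0.006,"z": 0.1,"finger_gap": 0},{"y": -0.006,"finger_gap": 0},{"y": -0.006,"z": -0.1,"finger_gap": 0},{"y": -0.006,"z": -0.2,"finger_gap": 0},{"y": -0.006,"z": -0.28,"finger_gap": 0},{"y": -0.006,"z": -0.28,"finger_gap": 0}]'

```text
time_s: 3.35
position: [0.4702, -0.3117, 0.2463]
tcp_rot: [[0.954, 0.3, 0.009], [0.3, -0.954, -0.008], [0.006, 0.011, -1.0]]
force: [0.8, -1.5, -3.2]
opening: 0.688
grasp_force: 29.9
```

Run:
```python
from go import *
delta(ramp(.075,0,.009+.12),RT)
```

```text
t 3.35 pos [ 0.4702 -0.3117  0.2463] open 0.688 F [ 0.8 -1.5 -3.2]
[ 0.2103 -0.4965  0.0533] [ 0.7 14.7 -0.5]
```

To row units: -0.496 m is -0.992, 0.21 m is 0.42, 14.7 degrees is 0.0817.

>>> run_rows --motion '[{"x": 0.42,"y": -0.992,"z": 0.106,"drx": 0.0039,"dry": 0.0817,"drz": -0.0028,"finger_gap": 0},{"x": 0.42,"y": -0.992,"z": 0.106,"drx": 0.0039,"dry": 0.0817,"drz": -0.0028,"finger_gap": 0},{"x": 0.42,"y": -0.992,"z": 0.106,"drx": 0.0039,"dry": 0.0817,"drz": -0.0028,"finger_gap": 0},{"x": 0.42,"y": -0.992,"z": 0.106,"drx": 0.0039,"dry": 0.0817,"drz": -0.0028,"finger_gap": 0},{"x": 0.42,"y": -0.992,"z": 0.106,"drx": 0.0039,"dry": 0.0817,"drz": -0.0028,"finger_gap": 0},{"x": 0.42,"y": -0.992,"z": 0.106,"drx": 0.0039,"dry": 0.0817,"drz": -0.0028,"finger_gap": 0},{"x": 0.42,"y": -0.992,"z": 0.106,"drx": 0.0039,"dry": 0.0817,"drz": -0.0028,"finger_gap": 0},{"x": 0.42,"y": -0.992,"z": 0.106,"drx": 0.0039,"dry": 0.0817,"drz": -0.0028,"finger_gap": 0},{"x": 0.42,"y": -0.992,"z": 0.106,"drx": 0.0039,"dry": 0.0817,"drz": -0.0028,"finger_gap": 0},{"x": 0.42,"y": -0.992,"z": 0.106,"drx": 0.0039,"dry": 0.0817,"drz": -0.0028,"finger_gap": 0},{"x": 0.42,"y": -0.992,"z": 0.106,"drx": 0.0039,"dry": 0.0817,"drz": -0.0028,"finger_gap": 0},{"x": 0.42,"y": -0.992,"z": 0.106,"drx": 0.0039,"dry": 0.0817,"drz": -0.0028,"finger_gap": 0},{"x": 0.42,"y": -0.992,"z": 0.106,"drx": 0.0039,"dry": 0.0817,"drz": -0.0028,"finger_gap": 0},{"x": 0.42,"y": -0.992,"z": 0.106,"drx": 0.0039,"dry": 0.0817,"drz": -0.0028,"finger_gap": 0},{"x": 0.42,"y": -0.992,"z": 0.106,"drx": 0.0039,"dry": 0.0817,"drz": -0.0028,"finger_gap": 0},{"x": 0.42,"y": -0.992,"z": 0.106,"drx": 0.0039,"dry": 0.0817,"drz": -0.0028,"finger_gap": 0},{"x": 0.42,"y": -0.992,"z": 0.106,"drx": 0.0039,"dry": 0.0817,"drz": -0.0028,"finger_gap": 0}]'

```text
time_s: 5.05
position: [0.5193, 0.2255, 0.1877]
tcp_rot: [[0.921, 0.308, 0.238], [0.295, -0.951, 0.088], [0.254, -0.011, -0.967]]
force: [0.0, 0.1, -3.3]
opening: 0.687
grasp_force: 29.9
```

Run:
```python
from go import *; from rig import capture
inramp(); print(bot.read_state()['force'])
delta(ramp(.065,0,.013),RT)
c=capture('scene'); t=capture('top')
f=lambda c,x,y:cv2.resize(c['color'][y:y+150,x:x+130,::-1],None,fx=3,fy=3,interpolation=2)
cv2.imwrite('pics/c2.png',np.hstack([f(t,80,150),f(c,300,140)]))
```

```text
tcp in ramp [0.0723 0.0018 0.1283] rot err [ 0.6 -0.3  0.3]
[ 0.03757739  0.14492732 -3.34713303]
t 5.05 pos [0.5193 0.2255 0.1877] open 0.687 F [ 0.   0.1 -3.3]
[-0.0067  0.0029  0.1154] [-0.6  0.3 -0.3]
```

View pics/c2.png

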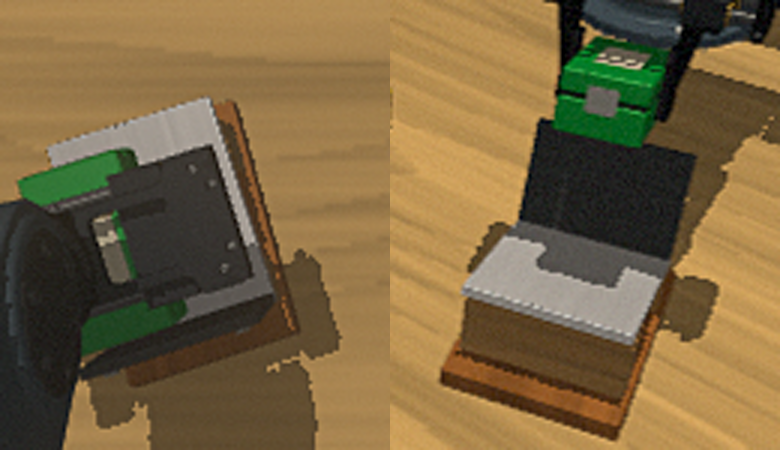

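The picture shows green held square over the rack (left panel about (100,250), right panel (610,90)), ahead of the backstop and clear of it. Now I lower it.

To row units: 0.11 m is 0.22, 0.105 m is 0.21, -0.6 degrees is -0.0033.

>>> run_rows --motion '[{"x": -0.006,"y": 0.006,"z": 0.08,"drx": -0.0033,"dry": 0.0017,"drz": -0.0017,"finger_gap": 0},{"x": -0.014,"y": 0.006,"z": 0.16,"drx": -0.0033,"dry": 0.0017,"drz": -0.0017,"finger_gap": 0},{"x": -0.014,"y": 0.006,"z": 0.2,"drx": -0.0033,"dry": 0.0017,"drz": -0.0017,"finger_gap": 0},{"x": -0.014,"y": 0.006,"z": 0.21,"drx": -0.0033,"dry": 0.0017,"drz": -0.0017,"finger_gap": 0},{"x": -0.014,"y": 0.006,"z": 0.22,"drx": -0.0033,"dry": 0.0017,"drz": -0.0017,"finger_gap": 0},{"x": -0.014,"y": 0.006,"z": 0.22,"drx": -0.0033,"dry": 0.0017,"drz": -0.0017,"finger_gap": 0},{"x": -0.014,"y": 0.006,"z": 0.22,"drx": -0.0033,"dry": 0.0017,"drz": -0.0017,"finger_gap": 0}]'

```text
time_s: 5.85
position: [0.5404, 0.2315, 0.0806]
tcp_rot: [[0.917, 0.312, 0.248], [0.301, -0.95, 0.081], [0.261, 0.001, -0.965]]
force: [-0.1, -0.3, -2.6]
opening: 0.689
grasp_force: 29.9
```

Run:
```python
from go import *
inramp(); s=bot.read_state(); print(RR.T@s['force'])
delta(ramp(.065,0,.012),RT)
```

```text
tcp in ramp [0.0659 0.001  0.0192] rot err [-0.   0.1 -0.1]
[-0.86681649 -0.20246676 -2.46353959]
t 5.85 pos [0.5404 0.2315 0.0806] open 0.689 F [-0.1 -0.3 -2.6]
[-0.0009  0.001   0.0072] [ 0.  -0.1  0.1]
```

To row units: 0.006 m is 0.012, 0.003 m is 0.006.

>>> run_rows --motion '[{"y": 0.002,"z": 0.006,"finger_gap": 0},{"y": 0.002,"z": 0.012,"finger_gap": 0},{"y": 0.002,"z": 0.012,"finger_gap": 0}]'

```text
time_s: 6.15
position: [0.5416, 0.2309, 0.0736]
tcp_rot: [[0.918, 0.312, 0.246], [0.302, -0.95, 0.08], [0.259, 0.001, -0.966]]
force: [0.6, -0.4, -3.1]
opening: 0.685
grasp_force: 29.9
```

```bash
python3 -c "
from go import *
inramp(); print(RR.T@bot.read_state()['force'])"
```

```text
tcp in ramp [0.0649 0.     0.0122] rot err [-0.   0.  -0.1]
[-0.39911236 -0.55326383 -3.06972626]
```

To row units: -0.005 m is -0.01, -0.003 m is -0.006.

>>> run_rows --motion '[{"x": -0.006,"finger_gap": 0},{"x": -0.01,"finger_gap": 0},{"x": -0.01,"z": 0.004,"finger_gap": 0},{"x": -0.01,"z": 0.006,"finger_gap": 0}]'

```text
time_s: 6.55
position: [0.5366, 0.2295, 0.0704]
tcp_rot: [[0.917, 0.313, 0.245], [0.303, -0.95, 0.08], [0.258, 0.001, -0.966]]
force: [-7.7, -3.1, 17.8]
opening: 0.686
grasp_force: 30.0
```

```bash
python3 -c "
from go import *
inramp(); print(RR.T@bot.read_state()['force'])"
```

```text
tcp in ramp [0.0591 0.0002 0.0104] rot err [-0.  -0.  -0.2]
[-3.42974191 -0.52306057 19.30444294]
```

To row units: -0.003 m is -0.006, -0.001 m is -0.002.

>>> run_rows --motion '[{"x": -0.002,"z": -0.002,"finger_gap": 0},{"x": -0.006,"z": -0.002,"finger_gap": 0},{"x": -0.006,"z": -0.002,"finger_gap": 0}]'

```text
time_s: 6.85
position: [0.5354, 0.2288, 0.07]
tcp_rot: [[0.917, 0.312, 0.248], [0.302, -0.95, 0.081], [0.261, 0.001, -0.965]]
force: [-0.3, -0.8, 1.9]
opening: 0.686
grasp_force: 30.0
```

```bash
python3 -c "
from go import *
inramp(); print(RR.T@bot.read_state()['force'])"
```

```text
tcp in ramp [ 0.0576 -0.0001  0.0105] rot err [-0.   0.1 -0.1]
[ 0.01071467 -0.67837223  1.95279638]
```

To row units: -0.17 m is -0.34, -0.12 m is -0.24.

>>> run_rows --motion '[{"finger_gap": 1},{"finger_gap": 1},{"finger_gap": 1},{"finger_gap": 1},{"finger_gap": 1},{"z": -0.06,"finger_gap": 1},{"z": -0.14,"finger_gap": 1},{"z": -0.24,"finger_gap": 1},{"z": -0.34,"finger_gap": 1},{"z": -0.34,"finger_gap": 1}]'

```text
time_s: 7.85
position: [0.4955, 0.2157, 0.2407]
tcp_rot: [[0.914, 0.312, 0.259], [0.301, -0.95, 0.083], [0.272, 0.002, -0.962]]
force: [0.9, -0.9, 0.2]
opening: 1.002
grasp_force: 0.0
```

Run:
```python
from go import *; from rig import capture
inramp(); 
s=bot.read_state(); w=capture('wrist'); W=np.eye(4); W[:3,:3]=s['tcp_rot']; W[:3,3]=s['position']; w['view']=np.linalg.inv(W@w['mount'])
c=capture('scene')
B=np.array([[i,j,.045] for i in(0,.11) for j in(-.03,.03)])@RR.T+RO
print('wrist pred*.78',(proj(w,B)*400/512).round()); print('scene crop pred',((proj(c,B)-[300,140])*3).round()+[400,0])
a=cv2.resize(w['color'][:,:,::-1],(400,300)); b=cv2.resize(c['color'][140:290,300:430,::-1],None,fx=3,fy=3,interpolation=2)
o=np.zeros((450,790,3),np.uint8); o[:300,:400]=a; o[:,400:]=b; cv2.imwrite('pics/c3.png',o)
delta([.4631,-.0867,.13],down(-12))
```

```text
tcp in ramp [ 6.130e-02 -1.000e-04  1.862e-01] rot err [-0.1  0.8 -0.1]
wrist pred*.78 [[216. 181.]
 [177. 181.]
 [218. 109.]
 [176. 109.]]
scene crop pred [[574. 176.]
 [652. 196.]
 [539. 218.]
 [624. 242.]]
t 7.95 pos [0.4932 0.2151 0.2352] open 0.999 F [ 0.3 -0.3 -0.3]
[-0.1461  0.2772  0.0696] [ -4.  -14.9  30. ]
```

View pics/c3.png

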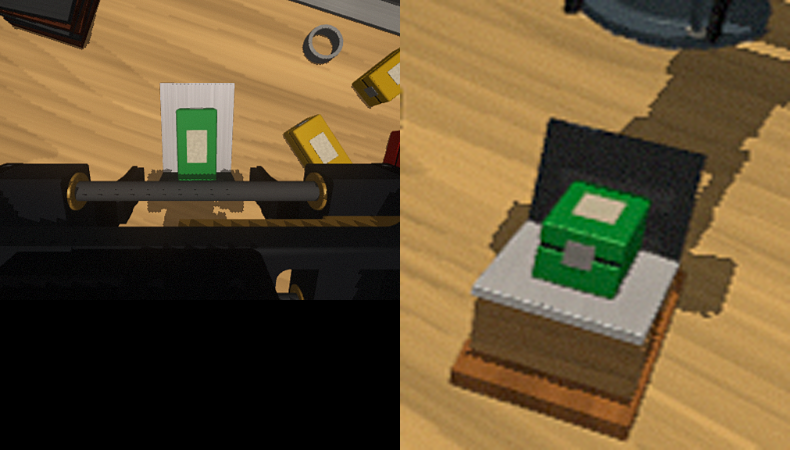

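Green sits as predicted: in the wrist panel its far edge is at row 109 and its sides at columns 176 and 217, and the scene panel agrees within 1 mm. Next is yellow.

To row units: 0.277 m is 0.554, -0.146 m is -0.292, 30 degrees is 0.1667.

>>> run_rows --motion '[{"x": -0.292,"y": 0.554,"z": 0.14,"drx": -0.0222,"dry": -0.0828,"drz": 0.1667,"finger_gap": 1},{"x": -0.292,"y": 0.554,"z": 0.14,"drx": -0.0222,"dry": -0.0828,"drz": 0.1667,"finger_gap": 1},{"x": -0.292,"y": 0.554,"z": 0.14,"drx": -0.0222,"dry": -0.0828,"drz": 0.1667,"finger_gap": 1},{"x": -0.292,"y": 0.554,"z": 0.14,"drx": -0.0222,"dry": -0.0828,"drz": 0.1667,"finger_gap": 1},{"x": -0.292,"y": 0.554,"z": 0.14,"drx": -0.0222,"dry": -0.0828,"drz": 0.1667,"finger_gap": 1},{"x": -0.292,"y": 0.554,"z": 0.14,"drx": -0.0222,"dry": -0.0828,"drz": 0.1667,"finger_gap": 1},{"x": -0.292,"y": 0.554,"z": 0.14,"drx": -0.0222,"dry": -0.0828,"drz": 0.1667,"finger_gap": 1},{"x": -0.292,"y": 0.554,"z": 0.14,"drx": -0.0222,"dry": -0.0828,"drz": 0.1667,"finger_gap": 1},{"x": -0.292,"y": 0.554,"z": 0.14,"drx": -0.0222,"dry": -0.0828,"drz": 0.1667,"finger_gap": 1},{"x": -0.292,"y": 0.554,"z": 0.14,"drx": -0.0222,"dry": -0.0828,"drz": 0.1667,"finger_gap": 1},{"x": -0.292,"y": 0.554,"z": 0.14,"drx": -0.0222,"dry": -0.0828,"drz": 0.1667,"finger_gap": 1},{"x": -0.292,"y": 0.554,"z": 0.14,"drx": -0.0222,"dry": -0.0828,"drz": 0.1667,"finger_gap": 1}]'

```text
time_s: 9.15
position: [0.4628, -0.0855, 0.1288]
tcp_rot: [[0.979, -0.206, -0.003], [-0.206, -0.979, -0.002], [-0.003, 0.002, -1.0]]
force: [0.1, 0.3, -0.7]
opening: 1.001
grasp_force: 0.0
```

Run:
```python
from go import *; from rig import capture
s=bot.read_state(); w=capture('wrist'); W=np.eye(4); W[:3,:3]=s['tcp_rot']; W[:3,3]=s['position']; w['view']=np.linalg.inv(W@w['mount'])
print((proj(w,box(.4631,-.0867,np.radians(-12))[1::2])*800/512).round())
cv2.imwrite('pics/w4.png',cv2.resize(w['color'][:,:,::-1],(800,600)))
delta([.4631,-.0867,.010],down(-12))
```

```text
[[441. 383.]
 [348. 383.]
 [447. 208.]
 [343. 208.]]
t 9.2 pos [ 0.4628 -0.0857  0.1288] open 0.999 F [0.8 0.3 0.7]
[0.0009 0.0007 0.1188] [0.1 0.2 0.1]
```

View pics/w4.png

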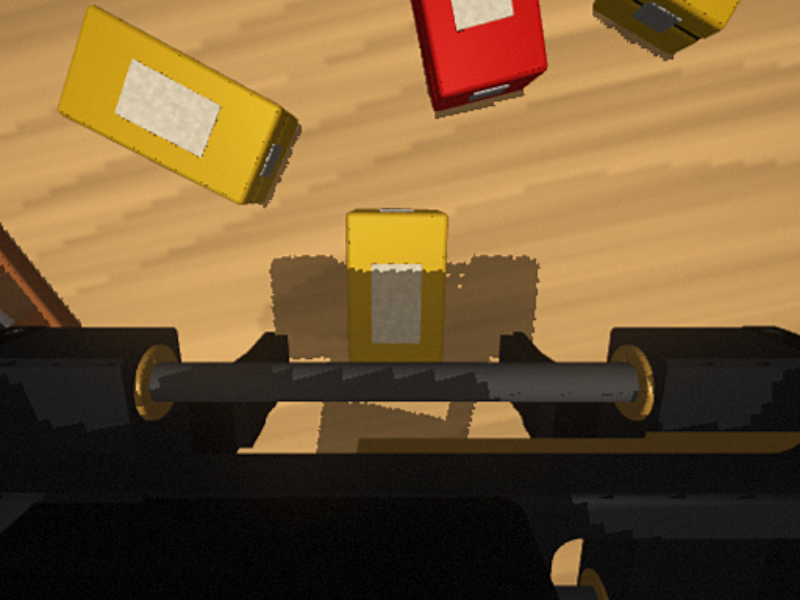

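Yellow's far edge is at row 211 and its sides at columns 346 and 448 (predicted 208 and 343/447), so it is centred to within 2 mm. Nothing stands next to it. Gripping and lifting.

To row units: -0.12 m is -0.24, 0.118 m is 0.236.

>>> run_rows --motion '[{"y": 0.002,"z": 0.1,"finger_gap": 1},{"y": 0.002,"z": 0.18,"finger_gap": 1},{"y": 0.002,"z": 0.22,"finger_gap": 1},{"y": 0.002,"z": 0.236,"finger_gap": 1},{"y": 0.002,"z": 0.236,"finger_gap": 1},{"y": 0.002,"z": 0.236,"finger_gap": 0},{"y": 0.002,"z": 0.236,"finger_gap": 0},{"y": 0.002,"z": 0.236,"finger_gap": 0},{"y": 0.002,"z": 0.236,"finger_gap": 0},{"y": 0.002,"z": 0.236,"finger_gap": 0},{"y": 0.002,"z": 0.236,"finger_gap": 0},{"y": 0.002,"z": 0.236,"finger_gap": 0},{"y": 0.002,"z": 0.16,"finger_gap": 0},{"y": 0.002,"z": 0.06,"finger_gap": 0},{"y": 0.002,"z": -0.04,"finger_gap": 0},{"y": 0.002,"z": -0.14,"finger_gap": 0},{"y": 0.002,"z": -0.24,"finger_gap": 0},{"y": 0.002,"z": -0.24,"finger_gap": 0}]'

```text
time_s: 11.0
position: [0.4667, -0.089, 0.2546]
tcp_rot: [[0.978, -0.208, 0.01], [-0.207, -0.978, -0.008], [0.011, 0.006, -1.0]]
force: [2.0, -1.3, -2.9]
opening: 0.69
grasp_force: 30.0
```

```bash
python3 -c "
from go import *
delta(ramp(.070,0,.18),RT)"
```

```text
t 11.0 pos [ 0.4667 -0.089   0.2546] open 0.69 F [ 2.  -1.3 -2.9]
[-0.0266 -0.3092  0.0156] [  4.4  14.1 -29.8]
```

To row units: -0.309 m is -0.618, -0.027 m is -0.054, -29.8 degrees is -0.1656.

>>> run_rows --motion '[{"x": -0.054,"y": -0.618,"z": 0.03,"drx": 0.0244,"dry": 0.0783,"drz": -0.1656,"finger_gap": 0},{"x": -0.054,"y": -0.618,"z": 0.03,"drx": 0.0244,"dry": 0.0783,"drz": -0.1656,"finger_gap": 0},{"x": -0.054,"y": -0.618,"z": 0.03,"drx": 0.0244,"dry": 0.0783,"drz": -0.1656,"finger_gap": 0},{"x": -0.054,"y": -0.618,"z": 0.03,"drx": 0.0244,"dry": 0.0783,"drz": -0.1656,"finger_gap": 0},{"x": -0.054,"y": -0.618,"z": 0.03,"drx": 0.0244,"dry": 0.0783,"drz": -0.1656,"finger_gap": 0},{"x": -0.054,"y": -0.618,"z": 0.03,"drx": 0.0244,"dry": 0.0783,"drz": -0.1656,"finger_gap": 0},{"x": -0.054,"y": -0.618,"z": 0.03,"drx": 0.0244,"dry": 0.0783,"drz": -0.1656,"finger_gap": 0},{"x": -0.054,"y": -0.618,"z": 0.03,"drx": 0.0244,"dry": 0.0783,"drz": -0.1656,"finger_gap": 0},{"x": -0.054,"y": -0.618,"z": 0.03,"drx": 0.0244,"dry": 0.0783,"drz": -0.1656,"finger_gap": 0},{"x": -0.054,"y": -0.618,"z": 0.03,"drx": 0.0244,"dry": 0.0783,"drz": -0.1656,"finger_gap": 0},{"x": -0.054,"y": -0.618,"z": 0.03,"drx": 0.0244,"dry": 0.0783,"drz": -0.1656,"finger_gap": 0},{"x": -0.054,"y": -0.618,"z": 0.03,"drx": 0.0244,"dry": 0.0783,"drz": -0.1656,"finger_gap": 0},{"x": -0.054,"y": -0.618,"z": 0.03,"drx": 0.0244,"dry": 0.0783,"drz": -0.1656,"finger_gap": 0}]'

```text
time_s: 12.3
position: [0.5007, 0.2196, 0.233]
tcp_rot: [[0.922, 0.308, 0.233], [0.296, -0.951, 0.086], [0.248, -0.01, -0.969]]
force: [-0.3, -0.9, -4.6]
opening: 0.685
grasp_force: 30.0
```

```bash
python3 -c "
from go import *
inramp();delta(ramp(.064,0,.064),RT)"
```

```text
tcp in ramp [0.0653 0.002  0.1772] rot err [ 0.5 -0.6  0.3]
t 12.3 pos [0.5007 0.2196 0.233 ] open 0.685 F [-0.3 -0.9 -4.6]
[0.     0.003  0.1131] [-0.5  0.6 -0.3]
```

To row units: 0.113 m is 0.226, 0.108 m is 0.216, 0.6 degrees is 0.0033.

>>> run_rows --motion '[{"y": 0.006,"z": 0.08,"drx": -0.0028,"dry": 0.0033,"drz": -0.0017,"finger_gap": 0},{"y": 0.006,"z": 0.16,"drx": -0.0028,"dry": 0.0033,"drz": -0.0017,"finger_gap": 0},{"y": 0.006,"z": 0.2,"drx": -0.0028,"dry": 0.0033,"drz": -0.0017,"finger_gap": 0},{"y": 0.006,"z": 0.216,"drx": -0.0028,"dry": 0.0033,"drz": -0.0017,"finger_gap": 0},{"y": 0.006,"z": 0.226,"drx": -0.0028,"dry": 0.0033,"drz": -0.0017,"finger_gap": 0},{"y": 0.006,"z": 0.226,"drx": -0.0028,"dry": 0.0033,"drz": -0.0017,"finger_gap": 0},{"y": 0.006,"z": 0.226,"drx": -0.0028,"dry": 0.0033,"drz": -0.0017,"finger_gap": 0}]'

```text
time_s: 13.0
position: [0.5285, 0.2275, 0.1246]
tcp_rot: [[0.917, 0.313, 0.247], [0.302, -0.95, 0.081], [0.26, -0.0, -0.966]]
force: [0.3, -0.5, -4.0]
opening: 0.687
grasp_force: 30.0
```

```bash
python3 -c "
from go import *
inramp(); print(RR.T@bot.read_state()['force']);delta(ramp(.058,0,.057),RT)"
```

```text
tcp in ramp [0.065  0.0008 0.065 ] rot err [ 0.   0.1 -0.1]
[-0.95047299 -0.57544731 -3.92855832]
t 13.0 pos [0.5285 0.2275 0.1246] open 0.687 F [ 0.3 -0.5 -4. ]
[-0.007   0.0008  0.008 ] [-0.  -0.1  0.1]
```

Free of contact so far. I set x first, then creep down.

To row units: 0.008 m is 0.016, -0.007 m is -0.014.

>>> run_rows --motion '[{"x": -0.008,"y": 0.002,"z": 0.006,"finger_gap": 0},{"x": -0.014,"y": 0.002,"z": 0.012,"finger_gap": 0},{"x": -0.014,"y": 0.002,"z": 0.016,"finger_gap": 0},{"x": -0.014,"y": 0.002,"z": 0.016,"finger_gap": 0}]'

```text
time_s: 13.4
position: [0.5227, 0.2248, 0.1138]
tcp_rot: [[0.918, 0.313, 0.244], [0.302, -0.95, 0.081], [0.257, -0.001, -0.967]]
force: [-2.0, -0.5, -1.8]
opening: 0.685
grasp_force: 30.0
```

```bash
python3 -c "
from go import *
inramp(); print(RR.T@bot.read_state()['force'])"
```

```text
tcp in ramp [0.0562 0.0001 0.0561] rot err [ 0.1 -0.1 -0.1]
[-2.41349412  0.10260741 -1.19035541]
```

To row units: 0.001 m is 0.002.

>>> run_rows --motion '[{"z": 0.002,"finger_gap": 0},{"z": 0.002,"finger_gap": 0}]'

```text
time_s: 13.6
position: [0.5227, 0.2248, 0.1137]
tcp_rot: [[0.918, 0.313, 0.244], [0.302, -0.95, 0.081], [0.257, -0.0, -0.966]]
force: [-6.4, -2.5, 7.9]
opening: 0.687
grasp_force: 30.0
```

```bash
python3 -c "
from go import *
inramp(); print(RR.T@bot.read_state()['force'])"
```

```text
tcp in ramp [0.0562 0.0001 0.0561] rot err [ 0.1 -0.1 -0.1]
[-4.61080939 -0.4007988   9.38104409]
```

Seated, with about 13 N of contact. I release and back off along the tool.

To row units: -0.15 m is -0.3, -0.12 m is -0.24.

>>> run_rows --motion '[{"finger_gap": 1},{"finger_gap": 1},{"finger_gap": 1},{"finger_gap": 1},{"finger_gap": 1},{"z": -0.06,"finger_gap": 1},{"z": -0.14,"finger_gap": 1},{"z": -0.24,"finger_gap": 1},{"z": -0.3,"finger_gap": 1},{"z": -0.3,"finger_gap": 1},{"z": -0.3,"finger_gap": 1}]'

```text
time_s: 14.7
position: [0.4872, 0.2129, 0.2584]
tcp_rot: [[0.917, 0.313, 0.246], [0.302, -0.95, 0.081], [0.259, -0.0, -0.966]]
force: [-0.3, -0.2, -0.2]
opening: 0.997
grasp_force: 0.0
```

Run:
```python
from go import *; from rig import capture
inramp(); 
s=bot.read_state(); w=capture('wrist'); W=np.eye(4); W[:3,:3]=s['tcp_rot']; W[:3,3]=s['position']; w['view']=np.linalg.inv(W@w['mount'])
c=capture('scene')
B=np.array([[i,j,.09] for i in(0,.11) for j in(-.03,.03)])@RR.T+RO
print('wrist pred',(proj(w,B)*400/512).round()); print('scene crop pred',((proj(c,B)-[300,140])*3).round()+[400,0])
a=cv2.resize(w['color'][:,:,::-1],(400,300)); b=cv2.resize(c['color'][140:290,300:430,::-1],None,fx=3,fy=3,interpolation=2)
o=np.zeros((450,790,3),np.uint8); o[:300,:400]=a; o[:,400:]=b; cv2.imwrite('pics/c5.png',o)
```

```text
tcp in ramp [ 5.740e-02 -2.000e-04  2.055e-01] rot err [ 0.   0.  -0.1]
wrist pred [[218. 184.]
 [176. 184.]
 [220. 106.]
 [174. 106.]]
scene crop pred [[586. 121.]
 [665. 140.]
 [551. 159.]
 [638. 181.]]
```

View pics/c5.png

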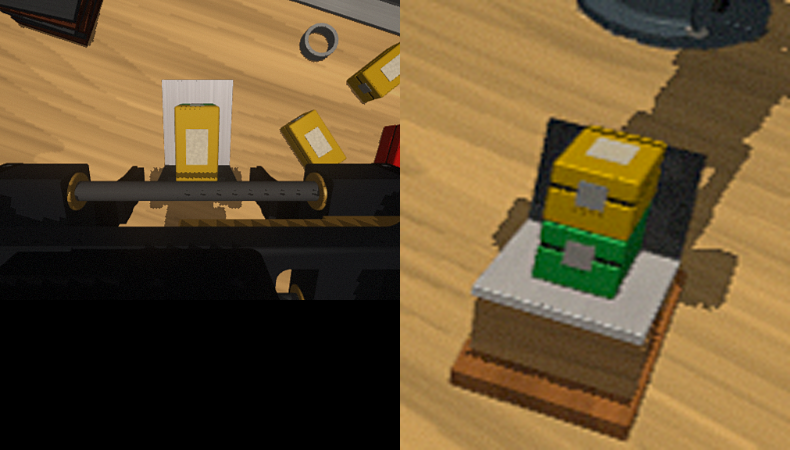

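Yellow lies squarely on green: the wrist far edge is at about row 106 and its sides at columns 175 and 219, and the scene corners are at (553,163) and (638,185) against predictions of (551,159) and (638,181). Everything is within a few mm. Handing in.

```bash
python3 -c "
from rig import bot
print(bot.hand_in())"
```

```text
the job is handed in; nothing more can be done
None
```

The green case lies flat in the rack with its short end at the backstop, the yellow case is stacked squarely on top of it, the red case was left alone, and the job is handed in at about 15 s; the judge returned no verdict.

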